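# Set the round-bottom flasks into their heating mantles

## Task

Lift each of the four round-bottom flasks by its neck off its cork ring and lower it upright into the heating mantle whose well fits its bulb, smallest to smallest up to largest to largest, so that it sits fully home. Do not drop or tip any flask, and leave the small beaker and the brown bottle standing where they are.

Things in the scene. Friction and masses are not known exactly. Their poses are not given: they have to be found in the camera images.
- flask_50_mid (a point): the smallest flask (50 ml), loose, clear glass: a ball 51 mm across with an upright round neck 22 mm across, 95 mm tall in all. The point is on the axis half-way up, 47.5 mm above its lowest point; grip the straight top 36 mm of the neck; z is the axis, up. It starts upright in a loose cork ring 68 mm across and 20 mm high, its lowest point 11 mm above the bench
- flask_100_mid (a point): the second smallest flask (100 ml), loose, clear glass: a ball 64 mm across with an upright round neck 25 mm across, 110 mm tall in all. The point is on the axis half-way up, 55.0 mm above its lowest point; grip the straight top 36 mm of the neck; z is the axis, up. It starts upright in a loose cork ring 80 mm across and 22 mm high, its lowest point 11 mm above the bench
- flask_250_mid (a point): the second largest flask (250 ml), loose, clear glass: a ball 85 mm across with an upright round neck 34 mm across, 140 mm tall in all. The point is on the axis half-way up, 70.0 mm above its lowest point; grip the straight top 36 mm of the neck; z is the axis, up. It starts upright in a loose cork ring 100 mm across and 26 mm high, its lowest point 12 mm above the bench
- flask_500_mid (a point): the largest flask (500 ml), loose, clear glass: a ball 105 mm across with an upright round neck 34 mm across, 163 mm tall in all. The point is on the axis half-way up, 81.5 mm above its lowest point; grip the straight top 36 mm of the neck; z is the axis, up. It starts upright in a loose cork ring 120 mm across and 30 mm high, its lowest point 13 mm above the bench
- mantle_50_mouth (a point): the smallest heating mantle, for the smallest flask: fixed round blue case 118 mm across and 72 mm high with a metal rim and a control box in front; on top a grey half-ball well 55 mm across at the mouth. The point is the centre of the mouth, level with the top; z is up. The seated flask's ball is centred on this point, its lowest point 25.5 mm below; the well centres the flask as it comes down
- mantle_100_mouth (a point): the second smallest heating mantle, for the second smallest flask: fixed round blue case 132 mm across and 78 mm high with a metal rim and a control box in front; on top a grey half-ball well 68 mm across at the mouth. The point is the centre of the mouth, level with the top; z is up. The seated flask's ball is centred on this point, its lowest point 32.0 mm below; the well centres the flask as it comes down
- mantle_250_mouth (a point): the second largest heating mantle, for the second largest flask: fixed round blue case 154 mm across and 90 mm high with a metal rim and a control box in front; on top a grey half-ball well 89 mm across at the mouth. The point is the centre of the mouth, level with the top; z is up. The seated flask's ball is centred on this point, its lowest point 42.5 mm below; the well centres the flask as it comes down
- mantle_500_mouth (a point): the largest heating mantle, for the largest flask: fixed round blue case 176 mm across and 100 mm high with a metal rim and a control box in front; on top a grey half-ball well 109 mm across at the mouth. The point is the centre of the mouth, level with the top; z is up. The seated flask's ball is centred on this point, its lowest point 52.5 mm below; the well centres the flask as it comes down
- beaker_mid (a point): bystander, loose: small glass beaker, 54 mm across the rim, 70 mm tall, standing on the bench; the point is on its axis, half-way up
- bottle_mid (a point): bystander, loose: small brown glass bottle with a black cap, 46 mm across, 95 mm tall, standing on the bench; the point is on its axis, half-way up
Things that resemble listed ones, but are neither listed nor needed, are in the scene too. Leave any orange or red look-alike of the part that bears flask_500_mid alone.

How it is judged:
At the end, for the whole second after the job is handed in: Each of the four flasks is at rest in the mantle of its own size: its mid-point within 15 mm sideways of the mouth's centre and within 8 mm of its seated height, its neck within 0.25 rad of upright; the beaker and the bottle within 40 mm of where they stood (horizontal distance between flask_50_mid and mantle_50_mouth below 0.015 m and z of flask_50_mid in the frame of mantle_50_mouth between 0.014 and 0.03 m and angle between each of flask_50_mid, flask_100_mid, flask_250_mid, flask_500_mid's own z axis and vertical below 0.25 rad and linear speed of each of flask_50, flask_100, flask_250, flask_500 below 0.02 m/s and horizontal distance between flask_100_mid and mantle_100_mouth below 0.015 m and z of flask_100_mid in the frame of mantle_100_mouth between 0.015 and 0.031 m and horizontal distance between flask_250_mid and mantle_250_mouth below 0.015 m and z of flask_250_mid in the frame of mantle_250_mouth between 0.0195 and 0.0355 m and horizontal distance between flask_500_mid and mantle_500_mouth below 0.015 m and z of flask_500_mid in the frame of mantle_500_mouth between 0.021 and 0.037 m and distance of each of beaker_mid, bottle_mid from where it was at the start of the episode below 0.04 m); the robot touches nothing.
It fails at once if a flask is tipped over (angle between any of flask_50_mid, flask_100_mid, flask_250_mid, flask_500_mid's own z axis and vertical above 0.8 rad).
It fails at once if a flask is dropped (falls freely by more than about 25 mm) ((linear speed of flask_50 above 0.7 m/s and contact force between flask_50 and the fingers below 0.05 N) or (linear speed of flask_100 above 0.7 m/s and contact force between flask_100 and the fingers below 0.05 N) or (linear speed of flask_250 above 0.7 m/s and contact force between flask_250 and the fingers below 0.05 N) or (linear speed of flask_500 above 0.7 m/s and contact force between flask_500 and the fingers below 0.05 N)).
It fails at once if the beaker is knocked over or pushed away by more than 40 mm (angle between beaker_mid's own z axis and vertical above 0.6 rad or distance of beaker_mid from where it was at the start of the episode above 0.04 m).
It fails at once if the bottle is knocked over or pushed away by more than 40 mm (angle between bottle_mid's own z axis and vertical above 0.6 rad or distance of bottle_mid from where it was at the start of the episode above 0.04 m).
It also fails if it takes over 128 s, if anything falls off the work surface, if the arm or the gripper's body presses on something with over 40 N, if the wrist force passes 120 N, or if a joint passes its speed limit or range.

## Robot

A 6-joint arm with a two-finger parallel gripper is mounted at the origin on the work surface. World frame = base frame: x ahead of the robot, y to its left, z up, the work surface at z = 0. Lengths are in m, angles in rad, forces in N, time in s.
With the tool pointing down it reaches from about 0.375 to 0.9 m from the base axis. Payload 3.1 kg.
Tool frame: the origin (TCP) lies at the very end of the fingers, on their centre line; the grasp point (between the pads) lies 19 mm behind it (manip.pinch_z is the distance from the TCP to the grasp point, in m); z points along the fingers, y is the direction in which the jaws open and shut (so a half turn about z gives the same grasp; the last joint's range is limited). The gripper opens to 85 mm and grips with 20 to 120 N. Pads are 22 mm wide; open, the fingers measure 114 mm over their backs; the gripper's body (76 mm by 85 mm) begins 54 mm behind the grasp point. The pads swing forward as they close: fully open they stand 13 mm farther back than shut.
Start: joints at [0.946, 0.527, 1.433, -0, 1.181, -0.178], TCP at [0.27, 0.564, 0.231] pointing down, gripper open.
Joint ranges: [-3.08, 3.08], [-0.75, 2.2], [0.22, 2.44], [-1.43, 4.57], [0, 2.65], [-2.85, 2.85]. Speed limits (rad/s): [2.79, 2.79, 3.14, 3.14, 3.14, 3.14].

## Interface

Orientations are given as a unit quaternion [x, y, z, w].
In Python, from station import manip gives the robot as it stands.
- The arm moves only by the tool drive_tool, never from a script. Its argument "increments" is a list of rows, each a list of 7 numbers: the closure in counts, from 0 (fully open) to 255 (shut), then the shift along the tool's x, y, z in cm, then the turn, a rotation vector about the tool's x, y, z in rad. A call has 1 to 20 rows; each row is the pose to reach, as a shift and turn from the pose commanded when the call began, along the tool's axes at that moment; what a row does not reach only later rows make up. A row lasts 1/10 s, in which the tool goes at most 50 mm and 8.59 degrees, less where a joint would pass 70% of its speed; a pose out of reach is approached as far as the arm can. A call with a gripper value outside its range is refused whole. The fingers move at their own pace and stop on an object; "force" is the grip in N (left out, the last holds). Time passes only in rows, so rows that repeat a pose let the fingers close. It gives the time, the measured TCP pose, the force and the opening at its end, in the units of the state.
- manip.sense(): the state, without advancing time (a new reading comes with each control period).
- manip.snapshot(name): name is "scene" or "top"; returns the picture (420x560x3 uint8, red, green, blue); there is no depth.
- manip.camera_model(name): a dict with "mtx" (3x3 intrinsics, pixels), "cam_to_world" (4x4, takes a point from camera to world coordinates). Camera axes: x right, y down, z forward; pixel columns grow to the right and rows downward; lengths in m; the calibration is good to about 2 mm. A picture is of the moment at which its call begins. camera_model takes no time and is no camera call.
- manip.sign_off(): hands the job in, once; it reports no verdict.
The state is a dict: "t": time; "q": joint angles; "qd": joint speeds; "tau": joint torques, N m; "tcp_pos": TCP position; "tool_rot": TCP orientation; "force": force on the tool from outside, world axes, zero at the start; "ft_torque": the same for the moment, N m; "finger_gap": opening from 0.0 (shut) to 1.0 (fully open).
Only numpy, scipy, OpenCV 4.12 (cv2) and the standard library are available. Lean on these libraries where they do the work, as an engineer would, in place of code of your own. Each camera call takes 0.05 s, during which the arm holds its last target. There are 200 camera calls.

## Working session

There is one attempt and no reset: what is moved stays moved. The work goes in short steps, Python scripts to look and compute and a tool call to move; the robot and the scene stay as the last step left them, time stands still between calls to the robot, and variables do not carry over. Pictures are saved under pics/ and viewed, about 12 in all and at most 16, crops included, and the job is handed in when it is done.

Besides the shell and the picture viewer there is one more tool, called after "Emit:" in YAML: its name, and indented under it one key for each argument. drive_tool: Moves the arm, as the interface text tells. Its arguments: {"type":"object","properties":{"increments":{"type":"array","items":{"type":"array","items":{"type":"number"}}},"force":{"type":"number"}},"required":["increments"]}

```bash
mkdir -p pics; python3 - <<'E'
from station import manip
import cv2
for n in("scene","top"):
    cv2.imwrite(f"pics/{n}0.png",manip.snapshot(n)[:,:,::-1]); c=manip.camera_model(n); print(n,c)
print(manip.sense(),manip.pinch_z)
E
```

```text
scene {'mtx': array([[381.22791748,   0.        , 278.44556746],
       [  0.        , 381.22791748, 210.60650185],
       [  0.        ,   0.        ,   1.        ]]), 'cam_to_world': array([[ 0.86362441,  0.40969491, -0.29377365,  0.68580029],
       [ 0.50409625, -0.69448848,  0.51339335, -0.47430631],
       [ 0.00631223, -0.59146922, -0.80630287,  0.80625445],
       [ 0.        ,  0.        ,  0.        ,  1.        ]])}
top {'mtx': array([[506.5890437 ,   0.        , 276.53772126],
       [  0.        , 506.5890437 , 212.11274684],
       [  0.        ,   0.        ,   1.        ]]), 'cam_to_world': array([[-0.00219947, -0.9940529 ,  0.10887605,  0.28950471],
       [-0.99985207,  0.00404339,  0.01671813, -0.03259271],
       [-0.01705894, -0.10882317, -0.99391474,  1.30671708],
       [ 0.        ,  0.        ,  0.        ,  1.        ]])}
{'t': 0.1, 'q': array([ 9.45500070e-01,  5.28357938e-01,  1.43378051e+00,  2.48279125e-05,
        1.18142000e+00, -1.78475881e-01]), 'qd': array([ 0.00056158, -0.0025294 , -0.00396535,  0.00364524, -0.00025383,
        0.00110246]), 'tau': array([ 2.96847338e-04, -4.43302774e+01, -1.78586429e+01, -2.51540150e-04,
        3.83636696e-03,  4.70378211e-06]), 'tcp_pos': array([0.26962962, 0.56312768, 0.23043885]), 'tool_rot': array([ 2.21560841e-01,  9.75146055e-01, -9.00093299e-04, -3.95029988e-04]), 'force': array([-0.04770337, -0.08179136, -0.64528189]), 'ft_torque': array([0.00991883, 0.05118084, 0.04406207]), 'finger_gap': 0.9950949920180396} 0.0187
```

View pics/scene0.png

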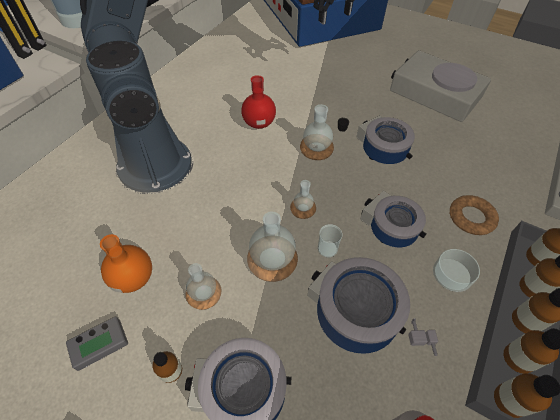

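View pics/top0.png

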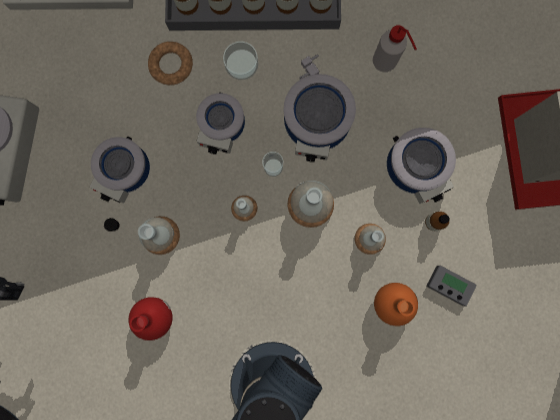

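The top view shows the mantles at about 50 (220,115), 100 (119,161), 250 (424,157) and 500 (320,107). The flasks are at about 50 (243,207), 100 (370,238), 250 (157,235) and 500 (312,203).

Possible confusions:
- 500 flask: the red flask (150,318) and the orange flask (397,303). Both are excluded as look-alikes.
- Empty cork ring (170,62).
- Beaker (273,163): the dish (240,60) looks similar.
- Bottle (440,220): the rack bottles look similar.

Next is a close crop to check the choice.

```bash
python3 - <<'E'
import cv2
t=cv2.imread("pics/top0.png"); 
cv2.imwrite("pics/c1.png",cv2.resize(t[65:265,80:280],None,fx=3,fy=3,interpolation=cv2.INTER_CUBIC))
cv2.imwrite("pics/c2.png",cv2.resize(t[65:265,270:470],None,fx=3,fy=3,interpolation=cv2.INTER_CUBIC))
E
```

```text
(no output)
```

View pics/c1.png

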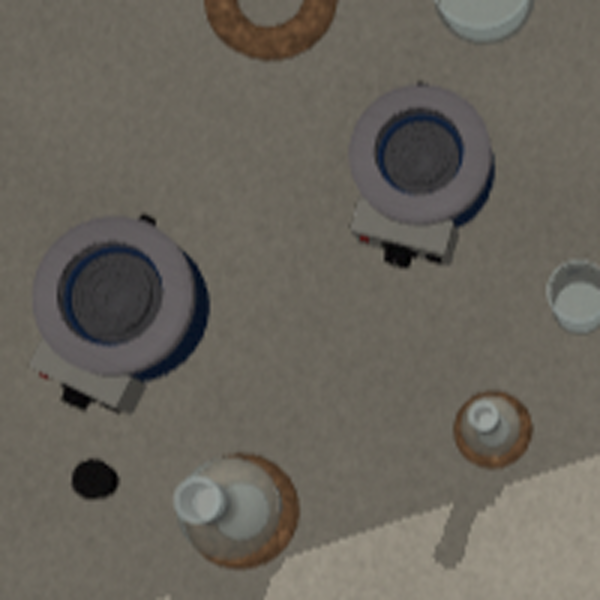

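View pics/c2.png

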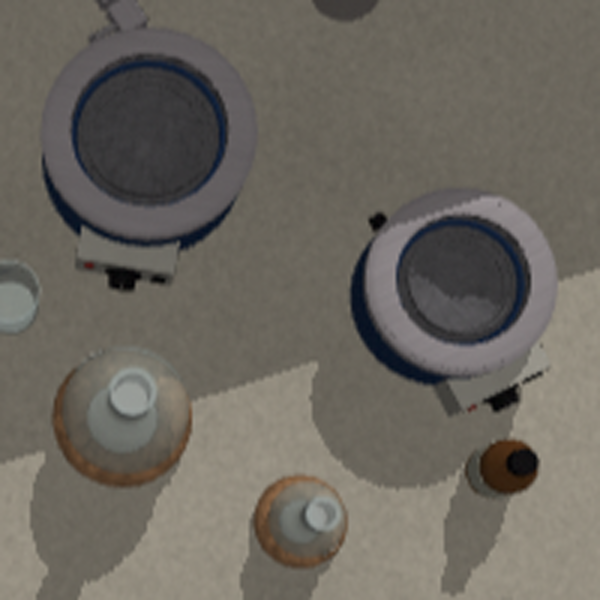

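Crops (3x) confirm the four clear flasks and four mantles. Full-image neck tops are 250 (147,231), 50 (242,204), 500 (314,196) and 100 (377,237). The metal rims segment well, so I'll measure them next.

```bash
cat > h.py <<'E'
import numpy as np, cv2
from station import manip
def ray(cam,uv,z):
    c=manip.camera_model(cam); T=c["cam_to_world"]; uv=np.atleast_2d(uv).astype(float)
    d=(np.linalg.inv(c["mtx"])@np.c_[uv,np.ones(len(uv))].T).T@T[:3,:3].T
    return (T[:3,3]+d*((z-T[2,3])/d[:,2])[:,None])[:,:2]
def pix(cam,p):
    c=manip.camera_model(cam); T=np.linalg.inv(c["cam_to_world"]); q=c["mtx"]@(T[:3,:3]@np.array(p)+T[:3,3]); return q[:2]/q[2]
E
python3 - <<'E'
from h import *
img={n:cv2.imread(f"pics/{n}0.png") for n in("top","scene")}
M={"50":((220,117),.072),"100":((118,164),.078),"250":((423,160),.09),"500":((320,110),.1)}
F={"50":((242,204),.106,.020),"100":((377,237),.121,.022),"250":((147,231),.152,.026),"500":((314,196),.176,.03)}
vis=img["top"].copy()
def blob(mask,seed,r):
    m=np.zeros_like(mask); cv2.circle(m,seed,r,255,-1); m&=mask
    cs,_=cv2.findContours(m,cv2.RETR_EXTERNAL,cv2.CHAIN_APPROX_NONE)
    return max(cs,key=cv2.contourArea)[:,0]
t=img["top"].astype(int); b,g,r=t[...,0],t[...,1],t[...,2]
rim=((b-g>4)&(b-r<14)&(r>85)).astype(np.uint8)*255
cork=((r-b>38)).astype(np.uint8)*255
cv2.imwrite("pics/m.png",np.vstack([rim[60:270],cork[60:270]]))
for k,(c,z) in M.items():
    P=blob(rim,c,48); (e,ax,a)=cv2.fitEllipse(P[:,None]); cv2.ellipse(vis,(e,ax,a),(0,255,0),1)
    w=ray("top",P,z); o,R=cv2.minEnclosingCircle(w.astype(np.float32)*1000)
    print("M",k,"ell",np.round(e,1),ray("top",e,z).round(4),"circ",np.round(o,1),"dia",round(2*R,1))
for k,(c,z,zr) in F.items():
    p=ray("top",c,z)[0]
    s=pix("scene",[*p,z]); print("F",k,"neck",p.round(4),"scene px of neck top",s.round(1))
    base=pix("top",[*p,zr]).astype(int)
    try:
        P=blob(cork,tuple(int(v) for v in base),30); w=ray("top",cv2.convexHull(P)[:,0],zr/2); o,R=cv2.minEnclosingCircle(w.astype(np.float32)*1000)
        print("   ring",np.round(o,1),"dia",round(2*R,1))
    except Exception as e: print(e)
for k,(c,z) in M.items(): print(k,"scene px",pix("scene",[*ray("top",c,z)[0],z]).round(1))
for n,c,z in(("beaker",(272,161),.07),("bottle",(443.5,219),.095)): print(n,ray("top",c,z))
cv2.imwrite("pics/vis.png",np.vstack([vis[60:270],cv2.merge([rim,cork,cork])[60:270]]))
E
```

```text
Traceback (most recent call last):
cv2.error: OpenCV(4.12.0) /io/opencv/modules/imgproc/src/shapedescr.cpp:361: error: (-201:Incorrect size of input array) There should be at least 5 points to fit the ellipse in function 'fitEllipseNoDirect'
```

```bash
python3 - <<'E'
import cv2
t=cv2.imread("pics/top0.png")
for n,p in(("rim50",(201,120)),("rim50b",(238,105)),("rim500",(290,110)),("rim250lit",(450,165)),("rim250sh",(405,140)),("bench",(180,120)),("lit",(330,260)),("cork50",(243,219)),("cork500",(312,225)),("blue",(200,128)),("case50",(237,137))): print(n,t[p[1],p[0]])
E
```

```text
rim50 [ 97  96 101]
rim50b [93 91 96]
rim500 [101  99 103]
rim250lit [130 128 134]
rim250sh [133 131 137]
bench [ 91 100 106]
lit [128 141 148]
cork50 [42 61 82]
cork500 [43 62 84]
blue [93 92 96]
case50 [48 39 35]
```

```bash
cat > meas.py <<'E'
from h import *
img={n:cv2.imread(f"pics/{n}0.png") for n in("top","scene")}
M={"50":((220,117),.072),"100":((118,164),.078),"250":((423,160),.09),"500":((320,110),.1)}
F={"50":((242,204),.106,.020),"100":((377,237),.121,.022),"250":((147,231),.152,.026),"500":((314,196),.176,.03)}
vis=img["top"].copy()
def blob(mask,seed,r):
    m=np.zeros_like(mask); cv2.circle(m,seed,r,255,-1); m&=mask
    cs,_=cv2.findContours(m,cv2.RETR_EXTERNAL,cv2.CHAIN_APPROX_NONE)
    return max(cs,key=cv2.contourArea)[:,0]
t=cv2.GaussianBlur(img["top"],(3,3),0).astype(int); b,g,r=t[...,0],t[...,1],t[...,2]
rim=((b-g>-3)&(abs(r-b)<10)&(r>78)).astype(np.uint8)*255
cork=((r-b>28)).astype(np.uint8)*255
for k,(c,z) in M.items():
    P=blob(rim,c,48); P=cv2.convexHull(P)[:,0]; (e,ax,a)=cv2.fitEllipse(P[:,None]); cv2.ellipse(vis,(e,ax,a),(0,255,0),1)
    w=ray("top",P,z); o,R=cv2.minEnclosingCircle(w.astype(np.float32)*1000)
    print("M",k,"ell",np.round(e,1),np.round(ax,1),ray("top",e,z).round(4),"circ",np.round(o,1),"dia",round(2*R,1))
for k,(c,z,zr) in F.items():
    p=ray("top",c,z)[0]
    s=pix("scene",[*p,z]); print("F",k,"neck",p.round(4),"scene px of neck top",s.round(1))
    base=pix("top",[*p,zr]).astype(int)
    P=blob(cork,tuple(int(v) for v in base),30); w=ray("top",cv2.convexHull(P)[:,0],zr/2); o,R=cv2.minEnclosingCircle(w.astype(np.float32)*1000)
    print("   ring",np.round(o,1),"dia",round(2*R,1))
for k,(c,z) in M.items(): print(k,"scene px",pix("scene",[*ray("top",c,z)[0],z]).round(1))
for n,c,z in(("beaker",(272,161),.07),("bottle",(443.5,219),.095)): print(n,ray("top",c,z))
cv2.imwrite("pics/vis.png",np.vstack([vis[60:270],cv2.merge([rim,cork,cork])[60:270]]))
E
python3 meas.py
```

```text
M 50 ell [219.5 116.3] [46.6 46.6] [[0.6671 0.1307]] circ [665.7 128.9] dia 124.4
M 100 ell [116.9 163. ] [51.3 53.7] [[0.5482 0.3837]] circ [548.9 383. ] dia 133.7
M 250 ell [423.2 158.7] [62.6 63.7] [[ 0.5521 -0.3691]] circ [ 551.6 -368.3] dia 158.9
M 500 ell [318.8 105.2] [69.5 80.1] [[ 0.6847 -0.1163]] circ [ 691.2 -114.4] dia 204.8
F 50 neck [0.4409 0.0702] scene px of neck top [302.8 183.8]
   ring [443.2  73.8] dia 66.2
F 100 neck [ 0.36   -0.2471] scene px of neck top [193.1 267.4]
   ring [ 364.1 -248.9] dia 80.2
F 250 neck [0.3736 0.2841] scene px of neck top [319.5 109.4]
   ring [373.1 288.2] dia 97.4
F 500 neck [ 0.4495 -0.098 ] scene px of neck top [269.4 217.8]
   ring [451.4 -97.9] dia 119.3
50 scene px [396.9 213.4]
100 scene px [387.6 131.8]
250 scene px [239.  377.5]
500 scene px [360.8 294.2]
beaker [[ 0.55274801 -0.00079807]]
bottle [[ 0.40406111 -0.41118382]]
```

View pics/vis.png

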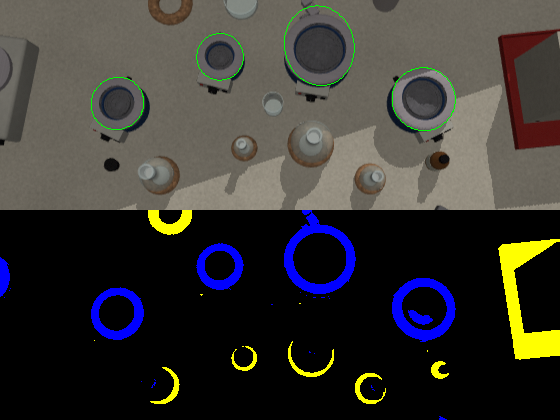

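Rim fits for 50, 100 and 250 match the given sizes. The 500 blob includes a clamp, so I'll use its inner edge instead. Next I'll check the neck tops in both views.

```bash
cat >> meas.py <<'E'
print("----")
for k,(c,z) in M.items():
    m=np.zeros_like(rim); cv2.circle(m,c,44,255,-1); m&=rim
    cs,h=cv2.findContours(m,cv2.RETR_CCOMP,cv2.CHAIN_APPROX_NONE)
    hole=max([c for c,q in zip(cs,h[0]) if q[3]>=0],key=cv2.contourArea); e,ax,a=cv2.fitEllipse(cv2.convexHull(hole)); print("hole",k,np.round(e,1),np.round(ax,1),ray("top",e,z).round(4))
tiles=[]
for n in("top","scene"):
    row=[]
    for k,(c,z,zr) in F.items():
        u=pix(n,[*ray("top",c,z)[0],z]).round().astype(int); a=img[n][u[1]-12:u[1]+13,u[0]-12:u[0]+13]
        print(n,k,"tile origin",u-12)
        row.append(cv2.copyMakeBorder(cv2.resize(a,None,fx=8,fy=8,interpolation=cv2.INTER_NEAREST),0,0,0,0,0))
    tiles.append(np.hstack(row))
cv2.imwrite("pics/necks.png",np.vstack(tiles))
E
python3 meas.py | sed -n '/----/,$p'
```

```text
----
hole 50 [219.2 115. ] [30.9 32.1] [[0.6705 0.1317]]
hole 100 [116.2 162.4] [36.3 37.8] [[0.5498 0.3856]]
hole 250 [423.9 157.7] [44.2 46.6] [[ 0.5546 -0.3711]]
hole 500 [319.4 108. ] [52.9 55. ] [[ 0.6777 -0.1179]]
top 50 tile origin [230 192]
top 100 tile origin [365 225]
top 250 tile origin [135 219]
top 500 tile origin [302 184]
scene 50 tile origin [291 172]
scene 100 tile origin [181 255]
scene 250 tile origin [307  97]
scene 500 tile origin [257 206]
```

View pics/necks.png

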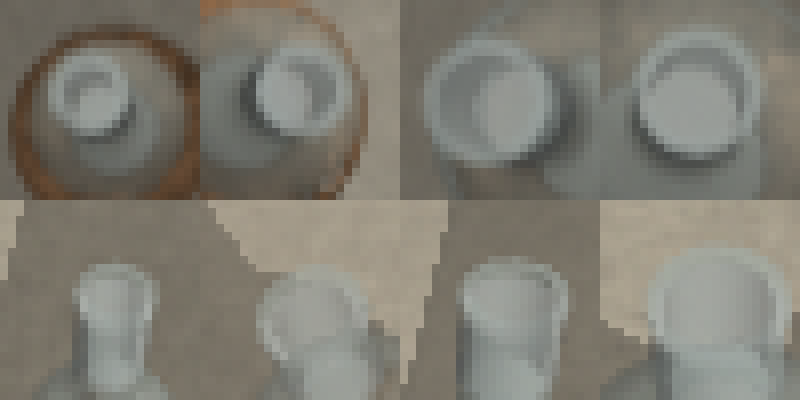

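```bash
python3 - <<'E'
from h import *
for k,a,b,z in(("50",(240.2,202.2),(304.9,183.5),.106),("100",(378.2,235.4),(194.6,268.3),.121),("250",(145.2,230.7),(320.5,108.1),.152),("500",(313.9,194.5),(271.5,218.5),.176)):
    A,B=ray("top",a,z)[0],ray("scene",b,z)[0]; print(k,A.round(4),B.round(4),((A+B)/2).round(4))
E
```

```text
50 [0.4452 0.0745] [0.4447 0.0737] [0.445  0.0741]
100 [ 0.3637 -0.25  ] [ 0.3637 -0.2471] [ 0.3637 -0.2485]
250 [0.3743 0.2883] [0.3735 0.2904] [0.3739 0.2894]
500 [ 0.4529 -0.0978] [ 0.4541 -0.0972] [ 0.4535 -0.0975]
```

```bash
python3 - <<'E'
from h import *
T={"50":((219.5,116.3),(219.2,115.),.072),"100":((116.9,163),(116.2,162.4),.078),"250":((423.2,158.7),(423.9,157.7),.09),"500":(None,(319.4,108),.1)}
im=cv2.GaussianBlur(cv2.imread("pics/scene0.png"),(3,3),0).astype(int); b,g,r=im[...,0],im[...,1],im[...,2]
rim=((b-g>-3)&(abs(r-b)<12)&(r>85)).astype(np.uint8)*255; vis=cv2.imread("pics/scene0.png")
def tri(a,b):
    L=[]
    for n,p in(("top",a),("scene",b)):
        c=manip.camera_model(n); q=c["cam_to_world"]; d=q[:3,:3]@np.linalg.inv(c["mtx"])@[*p,1]; d/=np.linalg.norm(d); L.append((q[:3,3],np.eye(3)-np.outer(d,d)))
    return np.linalg.solve(L[0][1]+L[1][1],L[0][1]@L[0][0]+L[1][1]@L[1][0])
for k,(o,h,z) in T.items():
    s=pix("scene",[*ray("top",h,z)[0],z]); m=np.zeros_like(rim); cv2.circle(m,tuple(int(v) for v in s),{"50":27,"100":26,"250":46,"500":50}[k],255,-1); m&=rim
    cs,hh=cv2.findContours(m,cv2.RETR_CCOMP,cv2.CHAIN_APPROX_NONE)
    H=[c for c,q in zip(cs,hh[0]) if q[3]>=0]
    for nm,c,t in(("out",max(cs,key=cv2.contourArea),o),("hole",max(H,key=cv2.contourArea) if H else None,h)):
        if c is None or t is None or len(c)<6: print(k,nm,"none");continue
        e=cv2.fitEllipse(cv2.convexHull(c)); cv2.ellipse(vis,e,(0,255,0) if nm=="out" else (0,0,255),1)
        print(k,nm,np.round(e[0],1),np.round(e[1],1),"pred",s.round(1),"scene plane",ray("scene",e[0],z)[0].round(4),"top plane",ray("top",t,z)[0].round(4),"tri",tri(t,e[0]).round(4))
v=np.hstack([vis[90:360,290:450],cv2.merge([rim]*3)[90:360,290:450]]); w=np.hstack([vis[320:420,180:300],cv2.merge([rim]*3)[320:420,180:300]])
w=cv2.copyMakeBorder(w,0,0,0,80,0); cv2.imwrite("pics/sv.png",cv2.resize(np.vstack([v,w]),None,fx=1.6,fy=1.6))
E
```

```text
50 out [399.3 216.7] [40.6 51.2] pred [399.3 213.7] scene plane [0.6736 0.1232] top plane [0.6672 0.1308] tri [0.6724 0.1331 0.0589]
50 hole [400.6 214.2] [25.5 34.3] pred [399.3 213.7] scene plane [0.6738 0.1316] top plane [0.6705 0.1316] tri [0.6725 0.1325 0.0698]
100 out [389.9 134.4] [33.7 48.2] pred [389.5 131.3] scene plane [0.5551 0.3742] top plane [0.5482 0.3838] tri [0.552  0.3888 0.0648]
100 hole [390.6 131.4] [22.5 33.8] pred [389.5 131.3] scene plane [0.5525 0.3868] top plane [0.5498 0.3856] tri [0.5512 0.3865 0.0773]
250 out [241.6 382.8] [85.4 90.9] pred [240.9 380.4] scene plane [ 0.5576 -0.3736] top plane [ 0.552  -0.3692] tri [ 0.555  -0.3722  0.0778]
250 hole [241.7 383.4] [62.3 67.5] pred [240.9 380.4] scene plane [ 0.5584 -0.3744] top plane [ 0.5545 -0.371 ] tri [ 0.5566 -0.3733  0.0811]
500 out none
500 hole [364.9 296.7] [60.1 69.9] pred [363.4 294.9] scene plane [ 0.6818 -0.12  ] top plane [ 0.6777 -0.1178] tri [ 0.6807 -0.1177  0.0939]
```

View pics/sv.png

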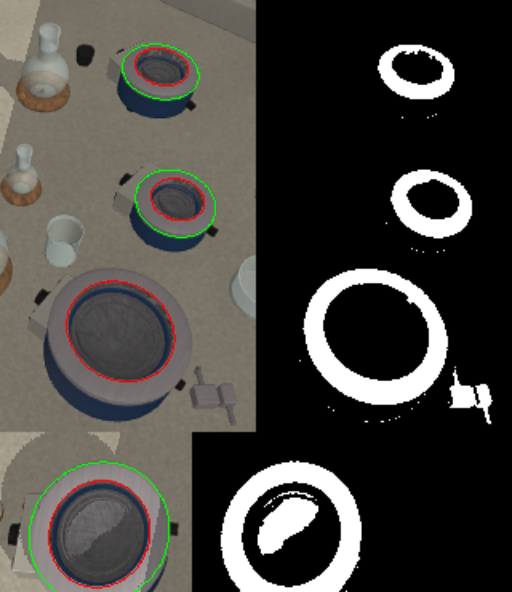

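Hole fits from both views triangulate to within about 2 mm, except in height for the 250, which came out lower than the given height.
- Mantle centres (x, y): 50 (.672,.132), 100 (.551,.387), 250 (.556,-.373), 500 (.680,-.118).
- Flasks (x, y): 50 (.445,.074), 100 (.364,-.2485), 250 (.374,.2895), 500 (.4535,-.0975).

I'll take the 500 flask first and align the tool with the world axes (tool x=-X, y=Y, z=-Z).

Emit:
drive_tool:
  increments:
    - [0, -22, -25, -3, 0, 0, -0.447]
    - [0, -45.1, -51.6, -3, 0, 0, -0.447]
    - [0, -45.1, -51.6, -3, 0, 0, -0.447]
    - [0, -45.1, -51.6, -3, 0, 0, -0.447]
    - [0, -45.1, -51.6, -3, 0, 0, -0.447]
    - [0, -45.1, -51.6, -3, 0, 0, -0.447]
    - [0, -45.1, -51.6, -3, 0, 0, -0.447]
    - [0, -45.1, -51.6, -3, 0, 0, -0.447]
    - [0, -45.1, -51.6, -3, 0, 0, -0.447]
    - [0, -45.1, -51.6, -3, 0, 0, -0.447]
    - [0, -45.1, -51.6, -3, 0, 0, -0.447]
    - [0, -45.1, -51.6, -3, 0, 0, -0.447]
    - [0, -45.1, -51.6, -3, 0, 0, -0.447]
    - [0, -45.1, -51.6, -3, 0, 0, -0.447]
    - [0, -45.1, -51.6, -3, 0, 0, -0.447]
    - [0, -45.1, -51.6, -3, 0, 0, -0.447]
    - [0, -45.1, -51.6, -3, 0, 0, -0.447]
    - [0, -45.1, -51.6, -3, 0, 0, -0.447]
  force: 30

```text
t: 1.9
tcp_pos: [0.453, -0.0951, 0.2611]
tool_rot: [-0.001, 1.0, 0.0, -0.001]
force: [0.7, -1.0, 0.8]
finger_gap: 1.002
```

Emit:
drive_tool:
  increments:
    - [0, 0, 0, 3, 0, 0, 0]
    - [0, 0, 0, 6, 0, 0, 0]
    - [0, 0, 0, 8, 0, 0, 0]
    - [0, 0, 0, 10, 0, 0, 0]
    - [0, 0, 0, 11.5, 0, 0, 0]
    - [0, 0, 0, 12.2, 0, 0, 0]
    - [0, 0, 0, 12.2, 0, 0, 0]
    - [0, 0, 0, 12.2, 0, 0, 0]

```text
t: 2.7
tcp_pos: [0.4541, -0.0962, 0.1398]
tool_rot: [-0.001, 1.0, -0.0, 0.0]
force: [-0.5, -0.2, -0.2]
finger_gap: 0.999
```

```bash
python3 - <<'E'
from h import *
a=manip.snapshot("top"); b=manip.snapshot("scene"); print(manip.sense()["tcp_pos"])
A=cv2.resize(a[140:260,240:380,::-1],None,fx=2.8,fy=2.8); B=cv2.resize(b[130:310,200:350,::-1],(350,336)); 
cv2.imwrite("pics/g1.png",np.hstack([A,B]))
E
```

```text
[ 0.45437179 -0.096599    0.14014705]
```

View pics/g1.png

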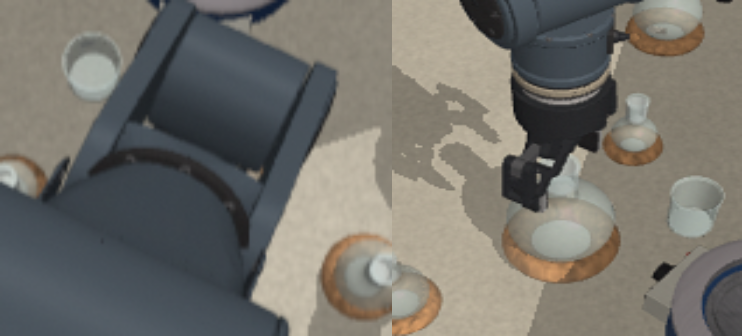

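The scene crop shows the fingers straddling the 500 flask's neck. Closing.

Emit:
drive_tool:
  increments:
    - [255, 0, 0, 0, 0, 0, 0]
    - [255, 0, 0, 0, 0, 0, 0]
    - [255, 0, 0, 0, 0, 0, 0]
    - [255, 0, 0, 0, 0, 0, 0]
    - [255, 0, 0, 0, 0, 0, 0]
    - [255, 0, 0, 0, 0, 0, 0]
    - [255, 0, 0, 0, 0, 0, 0]
    - [255, 0, 0, 0, 0, 0, 0]
    - [255, 0, 0, 0, 0, 0, 0]
    - [255, 0, 0, 0, 0, 0, 0]
  force: 40

```text
t: 3.8
tcp_pos: [0.454, -0.0968, 0.1395]
tool_rot: [-0.0, 1.0, -0.0, 0.0]
force: [0.3, -1.5, 3.3]
finger_gap: 0.385
```

Emit:
drive_tool:
  increments:
    - [255, 0, 0, -0.5, 0, 0, 0]
    - [255, 0, 0, -1.5, 0, 0, 0]
    - [255, 0, 0, -3, 0, 0, 0]
    - [255, 0, 0, -5, 0, 0, 0]
    - [255, 0, 0, -7, 0, 0, 0]
    - [255, 0, 0, -9, 0, 0, 0]
    - [255, 0, 0, -11, 0, 0, 0]
    - [255, 0, 0, -12.2, 0, 0, 0]
    - [255, 0, 0, -12.7, 0, 0, 0]
    - [255, 0, 0, -12.7, 0, 0, 0]

```text
t: 4.8
tcp_pos: [0.4537, -0.0964, 0.2669]
tool_rot: [-0.0, 1.0, -0.0, 0.0]
force: [0.4, -0.4, -2.7]
finger_gap: 0.387
```

Emit:
drive_tool:
  increments:
    - [255, -0.7, 0, 0, 0, 0, 0]
    - [255, -2.5, -0.2, 0, 0, 0, 0]
    - [255, -5, -0.5, 0, 0, 0, 0]
    - [255, -7.5, -0.7, 0, 0, 0, 0]
    - [255, -10, -1, 0, 0, 0, 0]
    - [255, -12.5, -1.2, 0, 0, 0, 0]
    - [255, -15, -1.5, 0, 0, 0, 0]
    - [255, -17.5, -1.7, 0, 0, 0, 0]
    - [255, -20, -2, 0, 0, 0, 0]
    - [255, -21.8, -2.1, 0, 0, 0, 0]
    - [255, -22.4, -2.2, 0, 0, 0, 0]
    - [255, -22.6, -2.2, 0, 0, 0, 0]
    - [255, -22.6, -2.2, 0, 0, 0, 0]
    - [255, -22.6, -2.2, 0, 0, 0, 0]

```text
t: 6.2
tcp_pos: [0.6788, -0.1183, 0.266]
tool_rot: [-0.0, 1.0, 0.0, -0.001]
force: [0.3, 0.1, -2.5]
finger_gap: 0.389
```

```bash
python3 - <<'E'
from h import *
b=manip.snapshot("scene"); print(manip.sense()["tcp_pos"],manip.sense()["force"])
cv2.imwrite("pics/p1.png",cv2.resize(b[130:370,240:480,::-1],None,fx=2,fy=2))
E
```

```text
[ 0.6789027  -0.11835916  0.26632001] [ 0.57273812 -0.33874194 -2.20239407]
```

View pics/p1.png

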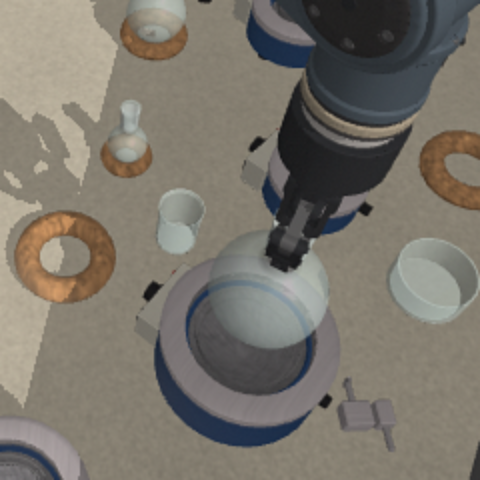

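The 500 flask hangs upright over its mantle. Lowering.

Emit:
drive_tool:
  increments:
    - [255, 0, 0, 1, 0, 0, 0]
    - [255, 0, 0, 2.5, 0, 0, 0]
    - [255, 0, 0, 4, 0, 0, 0]
    - [255, 0, 0, 5, 0, 0, 0]
    - [255, 0, 0, 6, 0, 0, 0]
    - [255, 0, 0, 7, 0, 0, 0]
    - [255, 0, 0, 7.7, 0, 0, 0]
    - [255, 0, 0, 8.2, 0, 0, 0]
    - [255, 0, 0, 8.6, 0, 0, 0]
    - [255, 0, 0, 8.9, 0, 0, 0]
    - [255, 0, 0, 8.9, 0, 0, 0]

```text
t: 7.35
tcp_pos: [0.6797, -0.1184, 0.1771]
tool_rot: [-0.0, 1.0, 0.0, -0.0]
force: [0.3, 0.7, -2.1]
finger_gap: 0.39
```

Emit:
drive_tool:
  increments:
    - [255, 0, 0, 0.1, 0, 0, 0]
    - [255, 0, 0, 0.2, 0, 0, 0]
    - [255, 0, 0, 0.3, 0, 0, 0]
    - [255, 0, 0, 0.4, 0, 0, 0]
    - [255, 0, 0, 0.4, 0, 0, 0]

```text
t: 7.85
tcp_pos: [0.6805, -0.1183, 0.1751]
tool_rot: [-0.0, 1.0, -0.0, 0.001]
force: [-0.0, 1.4, 4.5]
finger_gap: 0.383
```

Emit:
drive_tool:
  increments:
    - [255, 0, 0, 0.1, 0, 0, 0]
    - [255, 0, 0, 0.1, 0, 0, 0]
    - [200, 0, 0, 0.1, 0, 0, 0]
    - [100, 0, 0, 0.1, 0, 0, 0]
    - [0, 0, 0, 0.1, 0, 0, 0]
    - [0, 0, 0, 0.1, 0, 0, 0]
    - [0, 0, 0, 0, 0, 0, 0]
    - [0, 0, 0, 0, 0, 0, 0]
    - [0, 0, 0, 0, 0, 0, 0]
    - [0, 0, 0, -2, 0, 0, 0]
    - [0, 0, 0, -5, 0, 0, 0]
    - [0, 0, 0, -8, 0, 0, 0]
    - [0, 0, 0, -10, 0, 0, 0]
    - [0, 0, 0, -10, 0, 0, 0]

```text
t: 9.25
tcp_pos: [0.6818, -0.1192, 0.2774]
tool_rot: [-0.0, 1.0, -0.001, 0.004]
force: [-0.4, 0.0, -0.5]
finger_gap: 0.998
```

Emit:
drive_tool:
  increments:
    - [0, 12, 9.6, 0, 0, 0, 0]
    - [0, 12, 9.6, 0, 0, 0, 0]
    - [0, 23.5, 19.2, 2, 0, 0, 0]
    - [0, 23.5, 19.2, 4, 0, 0, 0]
    - [0, 23.5, 19.2, 6, 0, 0, 0]
    - [0, 23.5, 19.2, 8, 0, 0, 0]
    - [0, 23.5, 19.2, 12, 0, 0, 0]
    - [0, 23.5, 19.2, 12, 0, 0, 0]
    - [0, 23.5, 19.2, 12, 0, 0, 0]
    - [0, 23.5, 19.2, 12, 0, 0, 0]
    - [0, 23.5, 19.2, 12, 0, 0, 0]

```text
t: 10.35
tcp_pos: [0.4475, 0.0726, 0.1547]
tool_rot: [0.0, 1.0, -0.0, 0.002]
force: [0.5, 1.0, 0.1]
finger_gap: 0.997
```

```bash
python3 - <<'E'
from h import *
a=manip.snapshot("top");b=manip.snapshot("scene"); s=manip.sense();print(s["tcp_pos"],s["tool_rot"])
cv2.imwrite("pics/p2.png",np.hstack([cv2.resize(a[60:180,240:400,::-1],(480,360)),cv2.resize(b[130:370,280:490,::-1],(315,360))]))
E
```

```text
[0.4467414 0.0727193 0.1545602] [ 3.92892876e-04  9.99998080e-01 -1.95231215e-04  1.90964074e-03]
```

View pics/p2.png

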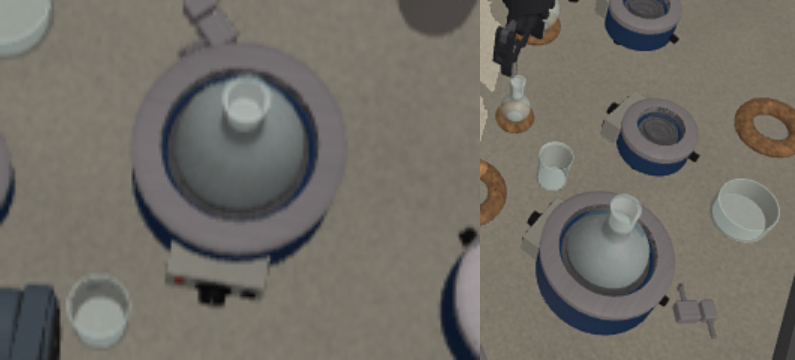

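The 500 flask sits concentric and upright in its mantle. Now the 50 flask.

Emit:
drive_tool:
  increments:
    - [0, 0.15, 0.1, 2.5, 0, 0, 0]
    - [0, 0.15, 0.1, 4.5, 0, 0, 0]
    - [0, 0.15, 0.1, 6.5, 0, 0, 0]
    - [0, 0.15, 0.1, 8, 0, 0, 0]
    - [0, 0.15, 0.1, 8.5, 0, 0, 0]
    - [0, 0.15, 0.1, 8.5, 0, 0, 0]
    - [0, 0.15, 0.1, 8.5, 0, 0, 0]
    - [255, 0.15, 0.1, 8.5, 0, 0, 0]
    - [255, 0.15, 0.1, 8.5, 0, 0, 0]
    - [255, 0.15, 0.1, 8.5, 0, 0, 0]
    - [255, 0.15, 0.1, 8.5, 0, 0, 0]
    - [255, 0.15, 0.1, 8.5, 0, 0, 0]
    - [255, 0.15, 0.1, 8.5, 0, 0, 0]
    - [255, 0.15, 0.1, 8.5, 0, 0, 0]
    - [255, 0.15, 0.1, 8.5, 0, 0, 0]
    - [255, 0.15, 0.1, 8.5, 0, 0, 0]
    - [255, 0.15, 0.1, 8.5, 0, 0, 0]
    - [255, 0.15, 0.1, 8.5, 0, 0, 0]
  force: 30

```text
t: 12.25
tcp_pos: [0.4433, 0.0744, 0.0684]
tool_rot: [-0.0, 1.0, 0.0, 0.0]
force: [0.1, 0.0, 3.6]
finger_gap: 0.246
```

Emit:
drive_tool:
  increments:
    - [255, 0, 0, -0.5, 0, 0, 0]
    - [255, 0, 0, -1.5, 0, 0, 0]
    - [255, 0, 0, -3, 0, 0, 0]
    - [255, 0, 0, -5, 0, 0, 0]
    - [255, 0, 0, -7, 0, 0, 0]
    - [255, 0, 0, -9, 0, 0, 0]
    - [255, -0.5, 0.1, -9.8, 0, 0, 0]
    - [255, -2, 0.5, -10, 0, 0, 0]
    - [255, -4.5, 1.2, -10, 0, 0, 0]
    - [255, -7, 1.8, -10, 0, 0, 0]
    - [255, -9.5, 2.4, -10, 0, 0, 0]
    - [255, -12, 3, -10, 0, 0, 0]
    - [255, -14.5, 3.7, -10, 0, 0, 0]
    - [255, -17, 4.3, -10, 0, 0, 0]
    - [255, -19.5, 5, -10, 0, 0, 0]
    - [255, -21.5, 5.5, -10, 0, 0, 0]
    - [255, -22.4, 5.7, -10, 0, 0, 0]
    - [255, -22.7, 5.8, -10, 0, 0, 0]
    - [255, -22.7, 5.8, -10, 0, 0, 0]
    - [255, -22.7, 5.8, -10, 0, 0, 0]

```text
t: 14.25
tcp_pos: [0.669, 0.1323, 0.168]
tool_rot: [-0.0, 1.0, -0.0, -0.001]
force: [-0.4, -0.2, -0.6]
finger_gap: 0.25
```

```bash
python3 - <<'E'
from h import *
a=manip.snapshot("top");b=manip.snapshot("scene"); s=manip.sense();print(s["tcp_pos"],s["force"])
cv2.imwrite("pics/p3.png",np.hstack([cv2.resize(a[80:160,180:260,::-1],(400,400)),cv2.resize(b[160:260,340:440,::-1],(400,400))]))
E
```

```text
[0.66925811 0.13229273 0.16835503] [ 0.24081697  0.03239268 -0.19782368]
```

View pics/p3.png

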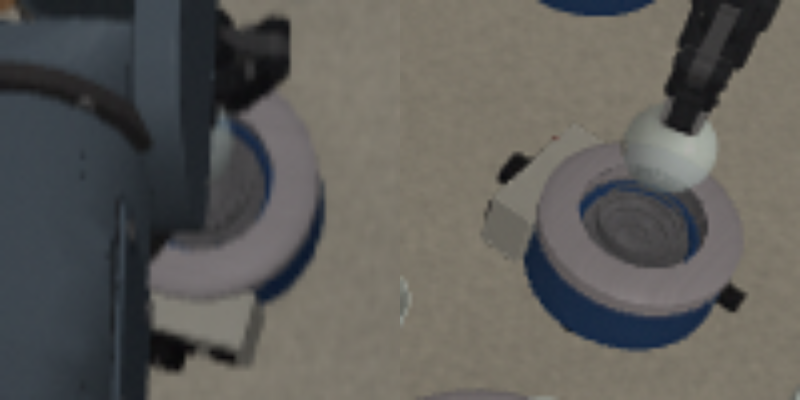

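The bulb in the scene view is at full-image pixel (407,196). I'll check it against the mantle centre.

```bash
python3 - <<'E'
from h import *
print(ray("scene",(407.1,196.2),.1365), ray("top",(321.7,92.8),.2105))
E
```

```text
[[0.67054721 0.1337138 ]] [[ 0.67698906 -0.11552712]]
```

Emit:
drive_tool:
  increments:
    - [255, -0.1, 0, 1, 0, 0, 0]
    - [255, -0.1, 0, 2, 0, 0, 0]
    - [255, -0.1, 0, 3, 0, 0, 0]
    - [255, -0.1, 0, 3, 0, 0, 0]

```text
t: 14.75
tcp_pos: [0.6694, 0.1324, 0.1356]
tool_rot: [-0.0, 1.0, -0.0, -0.003]
force: [-0.2, 0.1, 0.1]
finger_gap: 0.249
```

Emit:
drive_tool:
  increments:
    - [255, 0, 0, 0.7, 0, 0, 0]
    - [255, 0, 0, 1.3, 0, 0, 0]
    - [255, 0, 0, 1.8, 0, 0, 0]
    - [255, 0, 0, 2.2, 0, 0, 0]
    - [255, 0, 0, 2.5, 0, 0, 0]
    - [255, 0, 0, 2.7, 0, 0, 0]
    - [255, 0, 0, 2.9, 0, 0, 0]
    - [255, 0, 0, 2.9, 0, 0, 0]

```text
t: 15.55
tcp_pos: [0.6711, 0.1324, 0.1091]
tool_rot: [-0.0, 1.0, -0.0, -0.0]
force: [0.0, -0.2, -0.4]
finger_gap: 0.248
```

Emit:
drive_tool:
  increments:
    - [255, 0, 0, 0.2, 0, 0, 0]
    - [255, 0, 0, 0.3, 0, 0, 0]
    - [255, 0, 0, 0.4, 0, 0, 0]
    - [255, 0, 0, 0.5, 0, 0, 0]
    - [255, 0, 0, 0.5, 0, 0, 0]

```text
t: 16.05
tcp_pos: [0.6714, 0.1323, 0.1051]
tool_rot: [-0.0, 1.0, -0.0, 0.0]
force: [-1.2, -1.1, 4.2]
finger_gap: 0.253
```

Emit:
drive_tool:
  increments:
    - [255, 0, 0, 0.1, 0, 0, 0]
    - [255, 0, 0, 0.1, 0, 0, 0]
    - [200, 0, 0, 0.1, 0, 0, 0]
    - [100, 0, 0, 0.1, 0, 0, 0]
    - [0, 0, 0, 0.1, 0, 0, 0]
    - [0, 0, 0, 0.1, 0, 0, 0]
    - [0, 0, 0, 0, 0, 0, 0]
    - [0, 0, 0, 0, 0, 0, 0]
    - [0, 0, 0, 0, 0, 0, 0]
    - [0, 0, 0, -2, 0, 0, 0]
    - [0, 0, 0, -5, 0, 0, 0]
    - [0, 0, 0, -8, 0, 0, 0]
    - [0, 0, 0, -12, 0, 0, 0]
    - [0, 0, 0, -12, 0, 0, 0]

```text
t: 17.45
tcp_pos: [0.6752, 0.1327, 0.2313]
tool_rot: [-0.0, 1.0, 0.0, 0.007]
force: [0.4, -0.2, 1.2]
finger_gap: 1.005
```

Emit:
drive_tool:
  increments:
    - [0, 29.7, 15.7, 1, 0, 0, 0]
    - [0, 29.7, 15.7, 1, 0, 0, 0]
    - [0, 29.7, 15.7, 1, 0, 0, 0]
    - [0, 29.7, 15.7, 1, 0, 0, 0]
    - [0, 29.7, 15.7, 1, 0, 0, 0]
    - [0, 29.7, 15.7, 1, 0, 0, 0]
    - [0, 29.7, 15.7, 1, 0, 0, 0]
    - [0, 29.7, 15.7, 1, 0, 0, 0]
    - [0, 29.7, 15.7, 1, 0, 0, 0]
    - [0, 29.7, 15.7, 1, 0, 0, 0]
    - [0, 29.7, 15.7, 1, 0, 0, 0]
    - [0, 29.7, 15.7, 1, 0, 0, 0]

```text
t: 18.65
tcp_pos: [0.3754, 0.289, 0.2142]
tool_rot: [0.001, 1.0, 0.0, 0.0]
force: [-0.1, 0.1, -0.8]
finger_gap: 1.003
```

```bash
python3 - <<'E'
from h import *
a=manip.snapshot("top");b=manip.snapshot("scene"); s=manip.sense();print(s["tcp_pos"],s["force"])
cv2.imwrite("pics/p4.png",np.hstack([cv2.resize(a[70:150,180:260,::-1],(400,400)),cv2.resize(b[60:260,290:440,::-1],(300,400))]))
E
```

```text
[0.3749698  0.28900144 0.2141805 ] [ 0.15780488 -0.33837449  0.65685298]
```

View pics/p4.png

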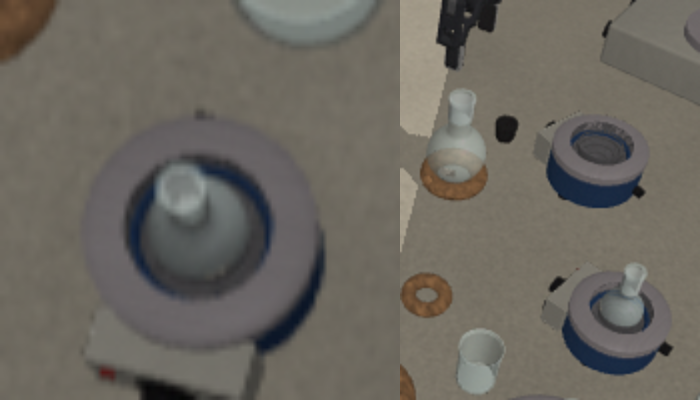

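The 50 flask sits in its mantle, neck top at (216,106). Now gripping the 250.

Emit:
drive_tool:
  increments:
    - [0, 0, 0, 2.5, 0, 0, 0]
    - [0, 0, 0, 5, 0, 0, 0]
    - [0, 0, 0, 7, 0, 0, 0]
    - [0, 0, 0, 9, 0, 0, 0]
    - [0, 0, 0, 9.9, 0, 0, 0]
    - [0, 0, 0, 9.9, 0, 0, 0]
    - [0, 0, 0, 9.9, 0, 0, 0]
    - [255, 0, 0, 9.9, 0, 0, 0]
    - [255, 0, 0, 9.9, 0, 0, 0]
    - [255, 0, 0, 9.9, 0, 0, 0]
    - [255, 0, 0, 9.9, 0, 0, 0]
    - [255, 0, 0, 9.9, 0, 0, 0]
    - [255, 0, 0, 9.9, 0, 0, 0]
    - [255, 0, 0, 9.9, 0, 0, 0]
    - [255, 0, 0, 9.9, 0, 0, 0]
    - [255, 0, 0, 9.9, 0, 0, 0]
    - [255, 0, 0, 9.9, 0, 0, 0]
  force: 40

```text
t: 20.45
tcp_pos: [0.3745, 0.2894, 0.1157]
tool_rot: [-0.0, 1.0, 0.0, 0.0]
force: [0.4, -1.2, 5.5]
finger_gap: 0.388
```

```bash
python3 - <<'E'
from h import *
print(ray("top",(216.2,106.1),.1415))
E
```

```text
[[0.67084612 0.12967782]]
```

Emit:
drive_tool:
  increments:
    - [255, 0, 0, -0.5, 0, 0, 0]
    - [255, 0, 0, -1.5, 0, 0, 0]
    - [255, 0, 0, -3, 0, 0, 0]
    - [255, 0, 0, -5, 0, 0, 0]
    - [255, 0, 0, -7, 0, 0, 0]
    - [255, 0, 0, -9, 0, 0, 0]
    - [255, 0, 0, -11, 0, 0, 0]
    - [255, 0, 0, -13, 0, 0, 0]
    - [255, 0, 0, -13.8, 0, 0, 0]
    - [255, 0, 0, -13.8, 0, 0, 0]

```text
t: 21.45
tcp_pos: [0.3746, 0.2897, 0.2544]
tool_rot: [-0.0, 1.0, 0.001, 0.001]
force: [0.8, -0.7, -2.3]
finger_gap: 0.388
```

Emit:
drive_tool:
  increments:
    - [255, -0.3, -1, 0, 0, 0, 0]
    - [255, -1, -3.6, 0, 0, 0, 0]
    - [255, -2, -7.3, 0, 0, 0, 0]
    - [255, -3, -10.9, 0, 0, 0, 0]
    - [255, -4, -14.6, 0, 0, 0, 0]
    - [255, -5, -18.2, 0, 0, 0, 0]
    - [255, -6, -21.8, 0, 0, 0, 0]
    - [255, -7, -25.5, 0, 0, 0, 0]
    - [255, -8, -29.1, 0, 0, 0, 0]
    - [255, -9, -32.8, 0, 0, 0, 0]
    - [255, -10, -36.4, 0, 0, 0, 0]
    - [255, -11, -40, 0, 0, 0, 0]
    - [255, -12, -43.7, 0, 0, 0, 0]
    - [255, -13, -47.3, 0, 0, 0, 0]
    - [255, -14, -51, 0, 0, 0, 0]
    - [255, -15, -54.6, 0, 0, 0, 0]
    - [255, -16, -58.2, 0, 0, 0, 0]
    - [255, -17, -62, 0, 0, 0, 0]
    - [255, -17.8, -65, 0, 0, 0, 0]
    - [255, -18.2, -66.2, 0, 0, 0, 0]

```text
t: 23.45
tcp_pos: [0.5554, -0.376, 0.251]
tool_rot: [0.001, 1.0, 0.0, -0.001]
force: [0.4, 1.0, -1.1]
finger_gap: 0.385
```

Emit:
drive_tool:
  increments:
    - [255, 0, 0, 0, 0, 0, 0]
    - [255, 0, 0, 0, 0, 0, 0]
    - [255, 0, 0, 0, 0, 0, 0]

```text
t: 23.75
tcp_pos: [0.5557, -0.3705, 0.2529]
tool_rot: [-0.001, 1.0, 0.001, -0.001]
force: [0.5, 1.0, -1.3]
finger_gap: 0.389
```

```bash
python3 - <<'E'
from h import *
a=manip.snapshot("top");b=manip.snapshot("scene"); s=manip.sense();print(s["tcp_pos"],s["force"])
cv2.imwrite("pics/p5.png",np.hstack([cv2.resize(a[110:210,370:490,::-1],(480,400)),cv2.resize(b[300:420,170:290,::-1],(400,400))]))
E
```

```text
[ 0.55618868 -0.3708443   0.25349539] [ 0.255441   -0.34516573 -1.47220925]
```

View pics/p5.png

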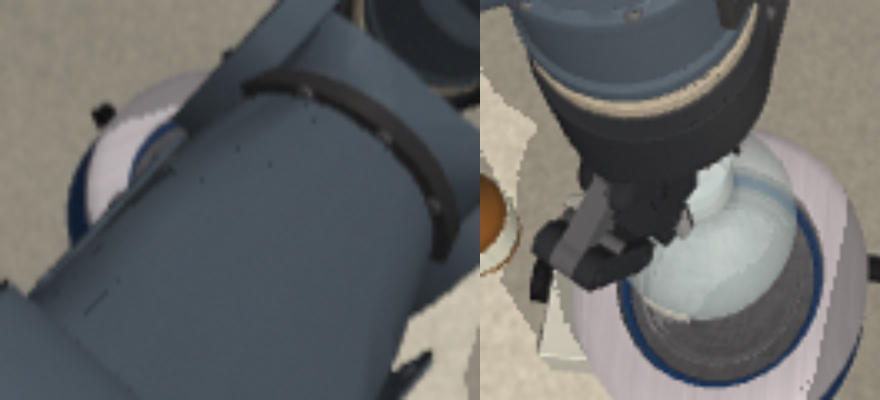

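The 250 flask hangs upright over its well, bulb within the rim. Lowering.

Emit:
drive_tool:
  increments:
    - [255, 0, -0.1, 1, 0, 0, 0]
    - [255, 0, -0.1, 2.5, 0, 0, 0]
    - [255, 0, -0.1, 4, 0, 0, 0]
    - [255, 0, -0.1, 5.5, 0, 0, 0]
    - [255, 0, -0.1, 6.5, 0, 0, 0]
    - [255, 0, -0.1, 7.5, 0, 0, 0]
    - [255, 0, -0.1, 8.3, 0, 0, 0]
    - [255, 0, -0.1, 9, 0, 0, 0]
    - [255, 0, -0.1, 9.5, 0, 0, 0]
    - [255, 0, -0.1, 9.8, 0, 0, 0]
    - [255, 0, -0.1, 9.8, 0, 0, 0]
    - [255, 0, -0.1, 9.8, 0, 0, 0]

```text
t: 25.05
tcp_pos: [0.5565, -0.3737, 0.1556]
tool_rot: [-0.0, 1.0, -0.0, 0.0]
force: [0.1, 0.2, -1.6]
finger_gap: 0.388
```

Emit:
drive_tool:
  increments:
    - [255, 0, 0, 0.15, 0, 0, 0]
    - [255, 0, 0, 0.3, 0, 0, 0]
    - [255, 0, 0, 0.4, 0, 0, 0]
    - [255, 0, 0, 0.4, 0, 0, 0]

```text
t: 25.45
tcp_pos: [0.557, -0.3738, 0.1539]
tool_rot: [-0.0, 1.0, -0.001, 0.001]
force: [-2.3, 2.0, 8.7]
finger_gap: 0.386
```

Contact came about 3 mm early, with a sideways force toward −x,+y. I'll ease that way before releasing.

Emit:
drive_tool:
  increments:
    - [255, 0.1, 0.1, 0, 0, 0, 0]
    - [255, 0.2, 0.2, 0.1, 0, 0, 0]
    - [255, 0.2, 0.2, 0.1, 0, 0, 0]
    - [255, 0.2, 0.2, 0.1, 0, 0, 0]

```text
t: 25.85
tcp_pos: [0.5559, -0.372, 0.1523]
tool_rot: [-0.0, 1.0, -0.001, 0.002]
force: [2.0, 2.1, 7.0]
finger_gap: 0.385
```

Now 1 mm or so from fully home, and the sideways force has flipped in x. Releasing.

Emit:
drive_tool:
  increments:
    - [255, -0.05, 0.05, 0, 0, 0, 0]
    - [255, -0.05, 0.05, 0, 0, 0, 0]
    - [200, -0.05, 0.05, 0, 0, 0, 0]
    - [100, -0.05, 0.05, 0, 0, 0, 0]
    - [0, -0.05, 0.05, 0, 0, 0, 0]
    - [0, -0.05, 0.05, 0, 0, 0, 0]
    - [0, -0.05, 0.05, 0, 0, 0, 0]
    - [0, 0, 0, 0, 0, 0, 0]
    - [0, 0, 0, 0, 0, 0, 0]
    - [0, 0, 0, -2, 0, 0, 0]
    - [0, 0, 0, -5, 0, 0, 0]
    - [0, 0, 0, -8, 0, 0, 0]
    - [0, 0, 0, -10, 0, 0, 0]
    - [0, 0, 0, -10, 0, 0, 0]

```text
t: 27.25
tcp_pos: [0.556, -0.3731, 0.2542]
tool_rot: [-0.0, 1.0, -0.003, 0.003]
force: [0.2, 0.0, -0.4]
finger_gap: 1.004
```

Emit:
drive_tool:
  increments:
    - [0, 19.2, 12.3, 0, 0, 0, 0]
    - [0, 19.2, 12.3, 0, 0, 0, 0]
    - [0, 19.2, 12.3, 0, 0, 0, 0]
    - [0, 19.2, 12.3, 0, 0, 0, 0]
    - [0, 19.2, 12.3, 2, 0, 0, 0]
    - [0, 19.2, 12.3, 4, 0, 0, 0]
    - [0, 19.2, 12.3, 7, 0, 0, 0]
    - [0, 19.2, 12.3, 7, 0, 0, 0]
    - [0, 19.2, 12.3, 7, 0, 0, 0]
    - [0, 19.2, 12.3, 7, 0, 0, 0]
    - [0, 19.2, 12.3, 7, 0, 0, 0]

```text
t: 28.35
tcp_pos: [0.363, -0.2492, 0.1812]
tool_rot: [-0.0, 1.0, -0.001, 0.001]
force: [-0.3, 0.1, -0.2]
finger_gap: 1.005
```

```bash
python3 - <<'E'
from h import *
a=manip.snapshot("top");b=manip.snapshot("scene"); s=manip.sense();print(s["tcp_pos"],s["force"])
cv2.imwrite("pics/p6.png",np.hstack([cv2.resize(a[110:210,370:490,::-1],(480,400)),cv2.resize(b[240:420,130:310,::-1],(320,400))]))
E
```

```text
[ 0.36280306 -0.24906004  0.18110222] [0.19395411 0.07384234 0.50672233]
```

View pics/p6.png

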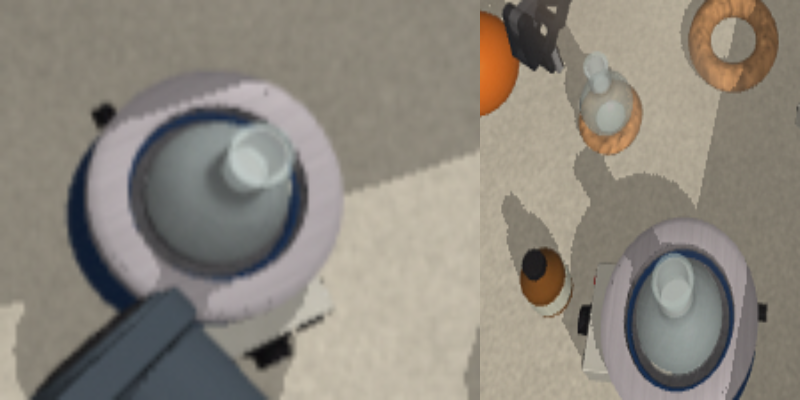

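The 250 flask sits concentric, neck top at about (435,147), and the bottle stands undisturbed. Now the 100.

Emit:
drive_tool:
  increments:
    - [0, -0.1, 0, 2.5, 0, 0, 0]
    - [0, -0.1, 0, 5, 0, 0, 0]
    - [0, -0.1, 0, 7, 0, 0, 0]
    - [0, -0.1, 0, 9, 0, 0, 0]
    - [0, -0.1, 0, 9.7, 0, 0, 0]
    - [0, -0.1, 0, 9.7, 0, 0, 0]
    - [0, -0.1, 0, 9.7, 0, 0, 0]
    - [255, -0.1, 0, 9.7, 0, 0, 0]
    - [255, -0.1, 0, 9.7, 0, 0, 0]
    - [255, -0.1, 0, 9.7, 0, 0, 0]
    - [255, -0.1, 0, 9.7, 0, 0, 0]
    - [255, -0.1, 0, 9.7, 0, 0, 0]
    - [255, -0.1, 0, 9.7, 0, 0, 0]
    - [255, -0.1, 0, 9.7, 0, 0, 0]
    - [255, -0.1, 0, 9.7, 0, 0, 0]
    - [255, -0.1, 0, 9.7, 0, 0, 0]
    - [255, -0.1, 0, 9.7, 0, 0, 0]
  force: 35

```text
t: 30.15
tcp_pos: [0.3635, -0.2488, 0.0835]
tool_rot: [-0.0, 1.0, -0.0, 0.0]
force: [-0.1, -0.5, 5.4]
finger_gap: 0.28
```

```bash
python3 - <<'E'
from h import *
print(ray("top",(434.8,146.6),.1875))
E
```

```text
[[ 0.55845774 -0.36905639]]
```

Emit:
drive_tool:
  increments:
    - [255, 0, 0, -0.5, 0, 0, 0]
    - [255, 0, 0, -1.5, 0, 0, 0]
    - [255, 0, 0, -3, 0, 0, 0]
    - [255, 0, 0, -5, 0, 0, 0]
    - [255, 0, 0, -7, 0, 0, 0]
    - [255, 0, 0, -9, 0, 0, 0]
    - [255, 0, 0, -11, 0, 0, 0]
    - [255, 0, 0, -13, 0, 0, 0]
    - [255, 0, 0, -13.9, 0, 0, 0]
    - [255, 0, 0, -13.9, 0, 0, 0]

```text
t: 31.15
tcp_pos: [0.3637, -0.2489, 0.2235]
tool_rot: [-0.0, 1.0, -0.001, 0.001]
force: [-0.6, 0.2, 0.0]
finger_gap: 0.281
```

Emit:
drive_tool:
  increments:
    - [255, -0.3, 1, 0, 0, 0, 0]
    - [255, -1, 3.5, 0, 0, 0, 0]
    - [255, -2.1, 7, 0, 0, 0, 0]
    - [255, -3.1, 10.5, 0, 0, 0, 0]
    - [255, -4.1, 14, 0, 0, 0, 0]
    - [255, -5.2, 17.5, 0, 0, 0, 0]
    - [255, -6.2, 21, 0, 0, 0, 0]
    - [255, -7.2, 24.5, 0, 0, 0, 0]
    - [255, -8.2, 28, 0, 0, 0, 0]
    - [255, -9.3, 31.5, 0, 0, 0, 0]
    - [255, -10.3, 35, 0, 0, 0, 0]
    - [255, -11.3, 38.5, 0, 0, 0, 0]
    - [255, -12.4, 42, 0, 0, 0, 0]
    - [255, -13.4, 45.5, 0, 0, 0, 0]
    - [255, -14.4, 49, 0, 0, 0, 0]
    - [255, -15.5, 52.5, 0, 0, 0, 0]
    - [255, -16.5, 56, 0, 0, 0, 0]
    - [255, -17.5, 59.5, 0, 0, 0, 0]
    - [255, -18.4, 62.4, 0, 0, 0, 0]
    - [255, -18.7, 63.6, 0, 0, 0, 0]

```text
t: 33.15
tcp_pos: [0.5491, 0.3903, 0.22]
tool_rot: [-0.001, 1.0, -0.0, -0.001]
force: [-0.3, -0.1, -1.0]
finger_gap: 0.285
```

Emit:
drive_tool:
  increments:
    - [255, 0, 0, 0, 0, 0, 0]
    - [255, 0, 0, 0, 0, 0, 0]
    - [255, 0, 0, 0, 0, 0, 0]
    - [255, 0, 0, 0, 0, 0, 0]

```text
t: 33.55
tcp_pos: [0.55, 0.3861, 0.2224]
tool_rot: [0.001, 1.0, -0.0, -0.0]
force: [0.6, -0.0, -0.5]
finger_gap: 0.287
```

```bash
python3 - <<'E'
from h import *
b=manip.snapshot("scene"); s=manip.sense();print(s["tcp_pos"],s["force"])
cv2.imwrite("pics/p7.png",cv2.resize(b[70:180,330:440,::-1],(440,440)))
E
```

```text
[0.55016065 0.38624285 0.22253393] [ 0.28200495 -0.63311556 -1.30551025]
```

View pics/p7.png

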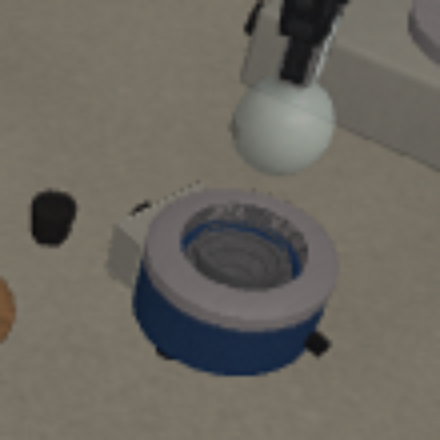

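The 100 flask hangs above its mantle, ball at about (400,101) in the scene view.

```bash
python3 - <<'E'
from h import *
print(ray("scene",(400.4,101.4),.182))
E
```

```text
[[0.55318921 0.38470792]]
```

Emit:
drive_tool:
  increments:
    - [255, 0, 0, 1, 0, 0, 0]
    - [255, 0, 0, 2.5, 0, 0, 0]
    - [255, 0, 0, 4, 0, 0, 0]
    - [255, 0, 0, 5.5, 0, 0, 0]
    - [255, 0, 0, 6.5, 0, 0, 0]
    - [255, 0, 0, 7.5, 0, 0, 0]
    - [255, 0, 0, 8.3, 0, 0, 0]
    - [255, 0, 0, 9, 0, 0, 0]
    - [255, 0, 0, 9.5, 0, 0, 0]
    - [255, 0, 0, 9.9, 0, 0, 0]
    - [255, 0, 0, 9.9, 0, 0, 0]
    - [255, 0, 0, 9.9, 0, 0, 0]

```text
t: 34.8
tcp_pos: [0.5504, 0.3876, 0.1236]
tool_rot: [-0.0, 1.0, 0.0, 0.0]
force: [-0.4, 0.6, -0.9]
finger_gap: 0.285
```

Emit:
drive_tool:
  increments:
    - [255, 0, 0, 0.15, 0, 0, 0]
    - [255, 0, 0, 0.3, 0, 0, 0]
    - [255, 0, 0, 0.4, 0, 0, 0]
    - [255, 0, 0, 0.4, 0, 0, 0]

```text
t: 35.2
tcp_pos: [0.5506, 0.3874, 0.1208]
tool_rot: [-0.0, 1.0, 0.0, 0.001]
force: [-1.5, -1.2, 4.8]
finger_gap: 0.283
```

Emit:
drive_tool:
  increments:
    - [255, 0.1, -0.1, 0.1, 0, 0, 0]
    - [255, 0.1, -0.1, 0.1, 0, 0, 0]
    - [255, 0.1, -0.1, 0.1, 0, 0, 0]

```text
t: 35.5
tcp_pos: [0.5502, 0.3865, 0.1199]
tool_rot: [-0.0, 1.0, 0.0, 0.001]
force: [-0.6, -1.4, 6.5]
finger_gap: 0.284
```

Side force is small and the height is within about 1.5 mm of home. Releasing and retreating.

Emit:
drive_tool:
  increments:
    - [255, 0, -0.05, 0, 0, 0, 0]
    - [255, 0, -0.05, 0, 0, 0, 0]
    - [200, 0, -0.05, 0, 0, 0, 0]
    - [100, 0, -0.05, 0, 0, 0, 0]
    - [0, 0, -0.05, 0, 0, 0, 0]
    - [0, 0, -0.05, 0, 0, 0, 0]
    - [0, 0, 0, 0, 0, 0, 0]
    - [0, 0, 0, 0, 0, 0, 0]
    - [0, 0, 0, 0, 0, 0, 0]
    - [0, 0, 0, -2, 0, 0, 0]
    - [0, 0, 0, -5, 0, 0, 0]
    - [0, 0, 0, -8, 0, 0, 0]
    - [0, 0, 0, -12, 0, 0, 0]
    - [0, 8, 4, -12, 0, 0, 0]
    - [0, 18, 8, -12, 0, 0, 0]
    - [0, 18, 8, -12, 0, 0, 0]
    - [0, 18, 8, -12, 0, 0, 0]
    - [0, 18, 8, -12, 0, 0, 0]
    - [0, 18, 8, -12, 0, 0, 0]

```text
t: 37.4
tcp_pos: [0.3683, 0.467, 0.2387]
tool_rot: [-0.001, 1.0, 0.0, 0.0]
force: [0.5, 0.1, -0.2]
finger_gap: 1.004
```

```bash
python3 - <<'E'
from h import *
a=manip.snapshot("top"); s=manip.sense();print(s["tcp_pos"],s["force"])
cv2.imwrite("pics/p8.png",cv2.resize(a[60:260,80:480,::-1],(800,400),interpolation=cv2.INTER_CUBIC))
for k,p in(("50",(.672,.132,.1415)),("100",(.551,.387,.156)),("250",(.556,-.373,.1875)),("500",(.68,-.118,.2105)),("beaker",(.5527,-.0008,.07)),("bottle",(.404,-.411,.095))): print(k,(2*(pix("top",p)-[80,60])).round())
E
```

```text
[0.36963412 0.46664449 0.23860848] [ 0.3259107   0.18989148 -1.12706073]
50 [270.  91.]
100 [ 49. 190.]
250 [713. 175.]
500 [486.  63.]
beaker [384. 202.]
bottle [727. 318.]
```

View pics/p8.png

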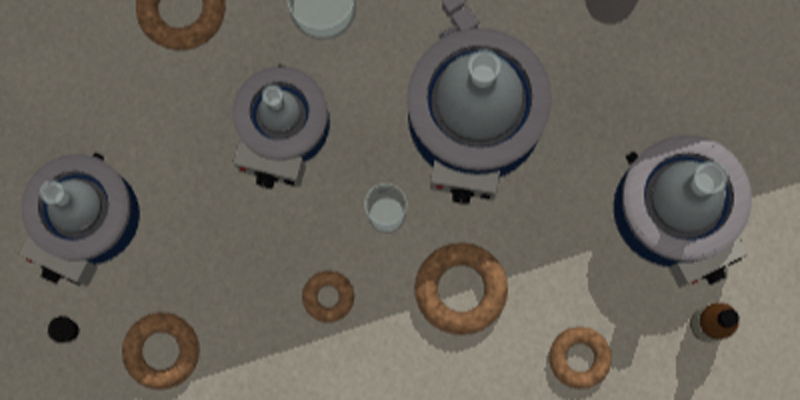

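Neck tops are seen at (273,95), (52,192), (709,178) and (484,66). Each is within about 5 zoomed pixels (about 6 mm) of its seated, upright prediction. The beaker and bottle have not moved.

```bash
python3 -c "
from station import manip
print(manip.sign_off())"
```

```text
the job is handed in; nothing more can be done
None
```

All four flasks are in their own mantles, moved in the order 500, 50, 250, 100. I handed the job in at about 37 s of the 128 s allowed; sign-off gave no verdict.

- **Seating:** in the last top view every flask sits upright. Each neck top is within about 6 mm of where a seated, upright flask should show.
- **Bystanders:** the beaker and the bottle stand where they were. The arm was clear of everything, with almost no force on the tool.
- **Early contact:** the 250 and 100 flasks touched their wells 2–3 mm above seated height, with a slight sideways force. I shifted each by 1–2 mm and released within about 1.5 mm of home.
- **What I didn't check:** I took no height measurement after release, so "fully home" rests on the contact heights and the pictures.
- **One measurement that disagreed:** the two-view height of the 250 mantle's rim came out about 9 mm below the given 90 mm. I used the given height, and the contact fitted it.

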